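# Sort the finished samples and supplies after a staining run

### The arm

A 6-joint arm with a two-finger parallel gripper is mounted at the origin on a cart in front of the work surface, level with it; the furniture and walls round the work are solid. World frame = base frame: x ahead of the robot, y to its left, z up, the work surface at z = 0. Lengths are in m, angles in rad, forces in N, time in s.
With the tool pointing down it reaches from about 0.325 to 0.9 m from the base axis. Payload 3.5 kg.
Tool frame: the origin (TCP) lies between the finger pads; the fingertips stand r.tip_extent ahead of it and the grasp point (between the pads) lies 8 mm behind it (r.tip_extent is the distance from the TCP to the fingertips, in m); z points along the fingers, y is the direction in which the jaws open and shut (so a half turn about z gives the same grasp; the last joint's range is limited). The gripper opens to 85 mm and grips with 20 to 120 N. Pads are 22 mm wide; open, the fingers measure 114 mm over their backs; the gripper's body (76 mm by 85 mm) begins 54 mm behind the grasp point. The pads swing forward as they close: fully open they stand 13 mm farther back than shut.
Start: joints at [-1.229, 0.276, -0.026, 1.268, 0, 1.467], TCP at [0.269, -0.564, 0.242] pointing down, gripper open.
Joint ranges: [-3.12, 3.12], [-0.85, 1.88], [-1.08, 1.24], [-1.95, 2.15], [-1.57, 1.53], [-3.14, 3.14]. Speed limits (rad/s): [2.57, 2.57, 3.14, 3.14, 3.14, 3.14].

### API

Orientations are given as a unit quaternion [w, x, y, z].
In Python, from station import r, optics gives the robot as it stands.
- The arm moves only by the tool apply_moves, never from a script. Its argument "series" is a list of rows, each an object with "delta_rot": the turn, a rotation vector about the world's x, y, z in rad, a list of three; "offset": the shift along the world's x, y, z in mm, a list of three; "claw": the gripper's target within -1 to 1 (fully open at 1, half-way at 0, shut at -1). A call has 1 to 20 rows; each row shifts and turns the commanded pose from where the row before left it; what a row does not reach is not made up. A row lasts 1/12 s, in which the tool goes at most 41.7 mm and 7.16 degrees, less where a joint would pass 70% of its speed; a pose out of reach is approached as far as the arm can. A call with a gripper value outside its range is refused whole. The fingers move at their own pace and stop on an object; "force" is the grip in N (left out, the last holds). Time passes only in rows, so rows that do not move let the fingers close. It gives the time, the measured TCP pose, the force and the opening at its end, in the units of the state.
- r.observe(): the state, without advancing time (a new reading comes with each control period).
- optics.camera(name): name is "scene" or "top" or "wrist"; returns (picture, depth): 480x640x3 uint8, blue, green, red; 480x640 float32, m along the optical axis (not along the pixel's ray), 0 where there is no reading.
- optics.camera_info(name): a dict with "vfov" (degrees; the focal length in pixels is half the picture's height over the tangent of half this angle, whatever the lens; pixels are square), "cx", "cy" (the principal point, pixels), "R" (3x3) and "t" (3): a world point X has camera coordinates R X + t. Camera axes: x right, y down, z forward; pixel columns grow to the right and rows downward; lengths in m; the calibration is good to about 2 mm. The wrist camera is an equidistant fisheye: a pixel r from the principal point sees the ray r / f radians off the axis. A picture is of the moment at which its call begins: read the wrist's pose just before it. camera_info takes no time and is no camera call; for the wrist camera it gives the pose at the moment of the call.
- r.sign_off(): hands the job in, once; it reports no verdict.
The state is a dict: "clock": time; "q": joint angles; "qd": joint speeds; "joint_efforts": joint torques, N m; "tcp_pos": TCP position; "tool_rot": TCP orientation; "force": force on the tool from outside, world axes, zero at the start; "torque": the same for the moment, N m; "grip_width": finger opening in m.
Only numpy, scipy, OpenCV 4.12 (cv2) and the standard library are available. Lean on these libraries where they do the work, as an engineer would, in place of code of your own. Each camera call takes 0.05 s, during which the arm holds its last target. There are 200 camera calls.

### The job

Sort what the staining run left on the bench: the loose sample cup, the loose stain bottle and the loose cover-slip box each go into the one of the three white trays that already holds one of the same kind, standing upright on the tray's floor beside it, and the sample tube is drawn straight up out of its well in the heating block and stood in the round grey pot. Keep the cup, bottle and tube upright on the way and set everything down gently without dropping it.

Things in the scene. Friction and masses are not known exactly. Their poses are not given: they have to be found in the camera images.
- cup: Loose round sample cup with a wide red screw lid: 68 mm high, lid 57 mm across from 53 to 68 mm up, translucent wall below it tapering from 52 to 45 mm; about 45 g. Grip the lid or wall. Origin: centre of the underside, z up. (A like cup stands fixed in its tray.)
- bottle: Loose round white stain bottle with a narrower red screw cap: 85 mm high, body 43 mm across up to 67 mm, cap 30 mm across above; about 80 g. Origin: centre of the underside, z up. (A like bottle stands fixed in its tray.)
- slip_box: Loose small square cover-slip box, blue base and clear lid, 30 x 30 mm, 16 mm high, 18 g, lying flat. Origin: centre of the underside, x and y along its sides, z up. (A like box lies fixed in its tray.)
- tube: Loose capped sample tube, 94 mm long, tube 14 mm across, blue cap 16 mm across over the top 17 mm (77 to 94 mm); about 14 g. Starts upright in one well of the heating block, its foot on the well's bottom, so that its top 34 mm stand above the block. Origin: centre of its foot, z up along the tube.
- tray_cup: Fixed white open tray, 180 (x) x 125 (y) x 18 mm high, walls and floor 3 mm; a sample cup (68 mm high, 57 mm across) stands fixed in it, centred at x = +52 mm. Origin: centre of the underside; x along its length towards that example, z up. The free half of the floor is centred at x = -40 mm, its top 3 mm above the origin.
- tray_bottle: Fixed white open tray, 180 (x) x 125 (y) x 18 mm high, walls and floor 3 mm; a stain bottle (85 mm high, 43 mm across) stands fixed in it, centred at x = +52 mm. Origin: centre of the underside; x along its length towards that example, z up. The free half of the floor is centred at x = -40 mm, its top 3 mm above the origin.
- tray_slips: Fixed white open tray, 180 (x) x 125 (y) x 18 mm high, walls and floor 3 mm; a cover-slip box (30 x 30 x 16 mm) stands fixed in it, centred at x = +52 mm. Origin: centre of the underside; x along its length towards that example, z up. The free half of the floor is centred at x = -40 mm, its top 3 mm above the origin.
- tube_pot: Fixed round plain grey open pot for used tubes: outside 52 mm across, inside 44 mm, 60 mm high, inner floor 5 mm above the origin, with a 72 mm foot flange. The tube stands in it loosely and may lean on the rim. Origin: centre of the underside, z up.
- heater: Fixed dry heating block: aluminium, 66 x 66 mm, top 75 mm above the origin, in a grey jacket 88 x 90 mm, 56 mm high. Four round wells 16.5 mm across, 60 mm deep, at x and y = +-15 mm; the tube stands in that at x = +15, y = +15 mm, the others are empty. Origin: centre of the underside, z up, display and knob on the -x side.
Not all that is in view belongs to the job. What is meant by the cup is not green, and is the smaller of those in its own colour.

How it is judged:
At the end, for the whole second after the job is handed in: Cup, bottle and cover-slip box each stand on the floor of the tray that holds their own kind (within the tray, less than 6 mm above its floor, within 7 degrees of upright); the tube's foot is in the pot, within 15 mm of its floor, the tube within 35 degrees of upright; all are released and at rest (x of cup in the frame of tray_cup between -0.08 and 0.08 m and y of cup in the frame of tray_cup between -0.055 and 0.055 m and z of cup in the frame of tray_cup between -0.004 and 0.009 m and angle between each of cup, bottle, slip_box's own z axis and vertical below 0.12 rad and x of bottle in the frame of tray_bottle between -0.08 and 0.08 m and y of bottle in the frame of tray_bottle between -0.055 and 0.055 m and z of bottle in the frame of tray_bottle between -0.004 and 0.009 m and x of slip_box in the frame of tray_slips between -0.08 and 0.08 m and y of slip_box in the frame of tray_slips between -0.055 and 0.055 m and z of slip_box in the frame of tray_slips between -0.004 and 0.009 m and horizontal distance between tube and tube_pot below 0.022 m and z of tube in the frame of tube_pot below 0.02 m and angle between tube's own z axis and vertical below 0.62 rad and linear speed of each of cup, bottle, slip_box, tube below 0.03 m/s); the robot touches nothing.
It fails at once if the cup, bottle, cover-slip box or tube dropped or thrown (faster than 0.8 m/s while not held: a fall of more than 3 cm) ((linear speed of cup above 0.8 m/s and contact force between cup and the fingers below 0.05 N) or (linear speed of bottle above 0.8 m/s and contact force between bottle and the fingers below 0.05 N) or (linear speed of slip_box above 0.8 m/s and contact force between slip_box and the fingers below 0.05 N) or (linear speed of tube above 0.8 m/s and contact force between tube and the fingers below 0.05 N)).
It fails at once if the cup, bottle or tube tipped by more than 45 degrees (angle between any of cup, bottle, tube's own z axis and vertical above 0.785 rad).
It also fails if it takes over 112 s, if anything falls off the work surface, if the arm or the gripper's body presses on something with over 40 N, if the wrist force passes 120 N, or if a joint passes its speed limit or range.

## Working session

There is one attempt and no reset: what is moved stays moved. The work goes in short steps, Python scripts to look and compute and a tool call to move; the robot and the scene stay as the last step left them, time stands still between calls to the robot, and variables do not carry over. Pictures are saved under pics/ and viewed, about 12 in all and at most 16, crops included, and the job is handed in when it is done.

Besides the shell and the picture viewer there is one more tool, called as name(argument=value, ...) on one line, values as JSON. apply_moves: Moves the arm, as the interface text tells. Its arguments: {"type":"object","properties":{"series":{"type":"array","items":{"type":"object","properties":{"delta_rot":{"type":"array","items":{"type":"number"}},"offset":{"type":"array","items":{"type":"number"}},"claw":{"type":"number"}}}},"force":{"type":"number"}},"required":["series"]}

```bash
ls; mkdir -p pics; cat > h.py <<'E'
import numpy as np, cv2
from station import r, optics
def shot(n,fn=None):
    i=optics.camera_info(n); im,d=optics.camera(n); 
    if fn: cv2.imwrite('pics/'+fn,im)
    np.savez('last_%s.npz'%n,im=im,d=d,**{k:np.array(v) for k,v in i.items()})
    return im,d,i
def load(n):
    z=np.load('last_%s.npz'%n); return z['im'],z['d'],{k:z[k] for k in('vfov','cx','cy','R','t')}
def foc(i): return 240/np.tan(np.radians(i['vfov'])/2)
def ray(i,u,v,fish=False):
    x,y=(u-i['cx'])/foc(i),(v-i['cy'])/foc(i)
    if fish:
        a=np.hypot(x,y); s=np.sin(a)/max(a,1e-9); c=np.array([x*s,y*s,np.cos(a)])
    else: c=np.array([x,y,1.])
    R=np.array(i['R']); return -R.T@np.array(i['t']), R.T@c
def onz(i,u,v,z,fish=False):
    o,d=ray(i,u,v,fish); return o+d*(z-o[2])/d[2]
def cloud(d,i):
    v,u=np.mgrid[:480,:640]; f=foc(i)
    c=np.stack([(u-i['cx'])/f*d,(v-i['cy'])/f*d,d],-1)
    return (c-np.array(i['t']))@np.array(i['R'])
E
python3 - <<'E'
from h import *
shot('scene','scene.png');shot('top','top.png')
s=r.observe(); print(s['clock'],s['tcp_pos'],s['tool_rot'],s['grip_width'],r.tip_extent)
for n in('scene','top','wrist'):
    i=optics.camera_info(n); print(n,i['vfov'],ray(i,320,240)[0])
E
```

```text
pics
0.1 [ 0.26866998 -0.56353689  0.24124967] [-1.02841726e-03  9.75369150e-01  2.20576399e-01 -1.28819616e-04] 0.08537003019072156 0.011
scene 56.3221427086799 [-0.33239732  0.6246709   0.5686152 ]
top 52.41350972348888 [ 0.36101522 -0.13599373  1.30323309]
wrist 65.70646984690485 [ 0.33060847 -0.53296661  0.3725256 ]
```

View pics/top.png

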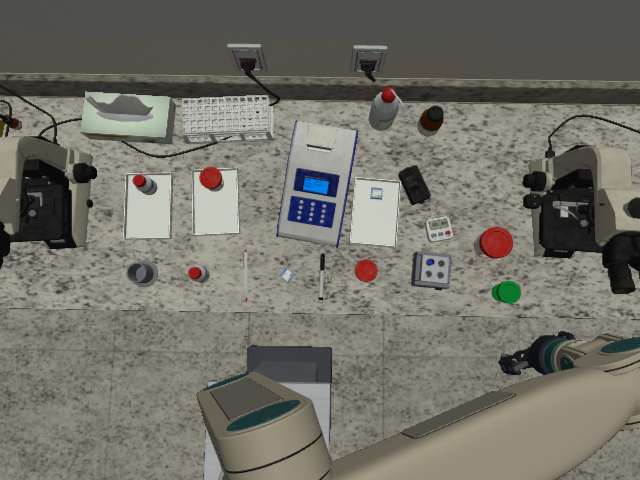

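View pics/scene.png

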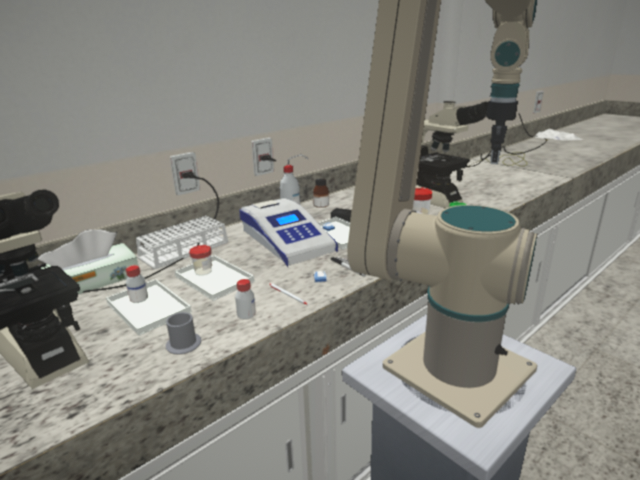

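The top view shows:
- **Trays:** bottle (148,206), cup (215,202), slips (376,211).
- **Pot and heater:** pot (142,273), heater (432,270).
- **Loose bottle:** (197,272).
- **Slip box:** (287,274).
- **Cup candidates:** small red (366,270), large red (497,242), green (508,292). I choose the small red one.

Next I'll measure these and check the choice in one close crop.

```bash
python3 - <<'E'
from h import *
im,d,i=load('top'); P=cloud(d,i); hsv=cv2.cvtColor(im,cv2.COLOR_BGR2HSV)
H,S,V=cv2.split(hsv)
red=(((H<8)|(H>172))&(S>150)&(V>90)).astype(np.uint8)
white=((S<25)&(V>215)).astype(np.uint8)
blue=((H>95)&(H<130)&(S>80)).astype(np.uint8)
for nm,m in(('red',red),('blue',blue)):
    n,l,st,c=cv2.connectedComponentsWithStats(m)
    for k in range(1,n):
        if st[k,4]>12 and c[k][1]<320:
            z=np.nanpercentile(P[l==k][:,2],80); p=onz(i,*c[k],z)
            print(nm,c[k].round(1),st[k,2:],'z%.3f'%z,p.round(4)[:2], 'diam mm',round(1000*np.sqrt(st[k,4]*4/np.pi)*(1.303-z)/foc(i),1))
# trays: outline by depth-height 10..25mm 
for nm,(u,v) in dict(tb=(148,215),tc=(215,215),ts=(376,225)).items():
    m=((S<40)&(V>170)).astype(np.uint8)
    box=np.zeros_like(m); box[v-60:v+45,u-45:u+45]=1; m&=box
    m=cv2.morphologyEx(m,cv2.MORPH_OPEN,np.ones((3,3)))
    n,l=cv2.connectedComponents(m); k=l[v,u]
    cs,_=cv2.findContours((l==k).astype(np.uint8),0,2); rc=cv2.minAreaRect(max(cs,key=cv2.contourArea))
    b=cv2.boxPoints(rc); w=np.array([onz(i,*q,.012)[:2] for q in b]); print(nm,rc,'c',w.mean(0).round(4),'edges',[ (w[j+1]-w[j]).round(3) for j in(0,1)], 'floor z',P[v,u,2].round(4))
# pot, heater by height
for nm,(u0,u1,v0,v1,za,zb) in dict(pot=(120,165,255,292,.05,.07),heat=(405,460,245,297,.068,.085),jack=(405,460,245,297,.045,.062)).items():
    m=np.zeros(d.shape,np.uint8); s=P[v0:v1,u0:u1,2]; m[v0:v1,u0:u1]=((s>za)&(s<zb))
    pts=cv2.findNonZero(m); rc=cv2.minAreaRect(pts); z=(np.median(P[m>0][:,2])); 
    e=cv2.minEnclosingCircle(pts)
    w=np.array([onz(i,*q,z)[:2] for q in cv2.boxPoints(rc)])
    print(nm,rc,z.round(4),w.mean(0).round(4),onz(i,*e[0],z).round(4),e[1],(w[1]-w[0]).round(4),(w[2]-w[1]).round(4))
a=cv2.resize(im[235:305,265:385],None,fx=6,fy=6,interpolation=2)[:, :720]
b=cv2.resize(im[240:300,400:540],None,fx=5,fy=5,interpolation=2)
o=np.zeros((a.shape[0]*1+b.shape[0]-130,720,3),np.uint8); o[:a.shape[0],:]=a; bb=b[:o.shape[0]-a.shape[0]]; o[a.shape[0]:a.shape[0]+bb.shape[0],:700]=bb
cv2.imwrite('pics/crop.png',o)
E
```

```text
red [387.7  93.3] [ 13  13 109] z0.175 [ 0.8659 -0.2881] diam mm 27.3
red [210.1 177.1] [ 22  22 352] z0.073 [0.677  0.1579] diam mm 53.4
red [138.1 179.7] [11 10 88] z0.090 [0.6629 0.3378] diam mm 26.3
red [496.7 241.8] [ 32  31 757] z0.096 [ 0.5176 -0.5697] diam mm 76.9
red [365.7 270.2] [ 22  22 373] z0.070 [ 0.443  -0.2466] diam mm 55.1
red [193.9 272.4] [11 11 97] z0.088 [0.4288 0.1836] diam mm 27.7
blue [347.2 187.6] [ 22 118 229] z0.088 [ 0.6514 -0.1966] diam mm 42.6
blue [316.1 182.4] [ 45  28 948] z0.089 [ 0.6632 -0.117 ] diam mm 86.5
blue [377.1 188.3] [10  2 13] z0.022 [ 0.6664 -0.28  ] diam mm 10.7
blue [311.2 211.4] [  48   32 1017] z0.069 [ 0.5919 -0.1056] diam mm 91.1
blue [580.3 210.1] [ 6  8 14] z0.221 [ 0.5763 -0.714 ] diam mm 9.4
blue [277.5 227.3] [ 2 18 22] z0.046 [ 0.5524 -0.0179] diam mm 13.6
blue [430.6 261.4] [ 7  7 36] z0.110 [ 0.4647 -0.4018] diam mm 16.6
blue [283.2 271.4] [ 8  8 20] z0.019 [ 0.4394 -0.0338] diam mm 13.3
tb ((148.19989013671875, 206.00498962402344), (42.986568450927734, 63.080284118652344), 1.432096242904663) c [0.6106 0.336 ] edges [array
[... 381 characters left out ...]
 [array([ 0.172, -0.012]), array([-0.008, -0.12 ])] floor z 0.0016
pot ((136.55172729492188, 271.87933349609375), (19.869401931762695, 20.79787826538086), 68.19859313964844) 0.0584 [0.4293 0.3382] [0.4289 0.3381 0.0584] 10.618722915649414 [ 0.0207 -0.0483] [-0.0469 -0.0219]
heat ((434.1336669921875, 268.66339111328125), (27.065013885498047, 26.368486404418945), 5.710592269897461) 0.0755 [ 0.4496 -0.418 ] [ 0.4486 -0.4176  0.0755] 18.43918800354004 [ 0.0662 -0.0072] [-0.0057 -0.0678]
jack ((432.0276184082031, 270.16900634765625), (35.792606353759766, 36.70610809326172), 4.763641834259033) 0.0559 [ 0.4471 -0.4171] [ 0.4489 -0.4161  0.0559] 24.135711669921875 [ 0.0937 -0.0084] [-0.0061 -0.0913]
```

View pics/crop.png

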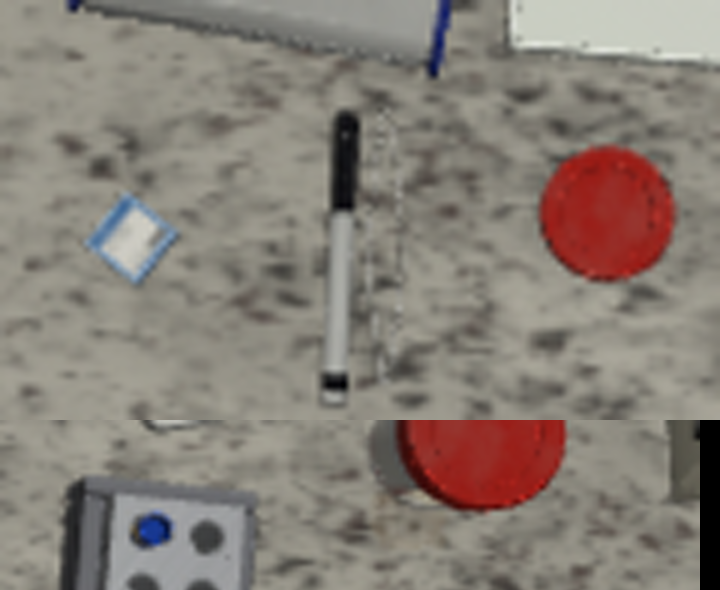

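The crop confirms the small red lid (about 55 mm across) is the cup. The tube's blue cap is in the upper-left well, and the slip box lies rotated by about 45°. Next I move over the tube, turning the jaws along y.

apply_moves(series=[{"offset": [9,7.4,-1],"delta_rot": [0,0,0.1225],"claw": 1},{"offset": [9,7.4,-1],"delta_rot": [0,0,0.1225],"claw": 1},{"offset": [9,7.4,-1],"delta_rot": [0,0,0.1225],"claw": 1},{"offset": [9,7.4,-1],"delta_rot": [0,0,0.1225],"claw": 1},{"offset": [9,7.4,-1],"delta_rot": [0,0,0.1225],"claw": 1},{"offset": [9,7.4,-1],"delta_rot": [0,0,0.1225],"claw": 1},{"offset": [9,7.4,-1],"delta_rot": [0,0,0.1225],"claw": 1},{"offset": [9,7.4,-1],"delta_rot": [0,0,0.1225],"claw": 1},{"offset": [9,7.4,-1],"delta_rot": [0,0,0.1225],"claw": 1},{"offset": [9,7.4,-1],"delta_rot": [0,0,0.1225],"claw": 1},{"offset": [9,7.4,-1],"delta_rot": [0,0,0.1225],"claw": 1}])

```text
clock: 1.02
tcp_pos: [0.3681, -0.482, 0.2306]
tool_rot: [-0.001, 0.622, 0.783, 0.0]
force: [0.3, 0.5, 0.4]
grip_width: 0.0855
```

apply_moves(series=[{"offset": [9,7.4,-1],"delta_rot": [0,0,0.1225],"claw": 1},{"offset": [9,7.4,-1],"delta_rot": [0,0,0.1225],"claw": 0.5},{"offset": [9,7.4,-1],"delta_rot": [0,0,0.1225],"claw": 0},{"offset": [9,7.4,-1],"delta_rot": [0,0,0.1225],"claw": 0},{"offset": [9,7.4,-1],"delta_rot": [0,0,0.1225],"claw": 0},{"offset": [9,7.4,-1],"delta_rot": [0,0,0.1225],"claw": 0},{"offset": [9,7.4,-1],"delta_rot": [0,0,0.1225],"claw": 0},{"offset": [9,7.4,-1],"delta_rot": [0,0,0.1225],"claw": 0},{"offset": [9,7.4,-1],"delta_rot": [0,0,0.1225],"claw": 0},{"offset": [9,7.4,-1],"delta_rot": [0,0,0.1225],"claw": 0},{"offset": [0,0,0],"delta_rot": [0,0,0.1225],"claw": 0},{"offset": [0,0,0],"delta_rot": [0,0,0],"claw": 0}])

```text
clock: 2.02
tcp_pos: [0.4581, -0.4079, 0.2206]
tool_rot: [-0.0, -0.001, 1.0, 0.001]
force: [0.2, 0.3, 0.2]
grip_width: 0.0428
```

```bash
cat > w.py <<'E'
from h import *
import sys
im,d,i=shot('wrist',sys.argv[1]); s=r.observe(); q=s['tool_rot']
print(s['clock'],s['tcp_pos'].round(4) if hasattr(s['tcp_pos'],'round') else s['tcp_pos'],'yaw_x',np.degrees(2*np.arctan2(q[2],q[1])),q,s['grip_width'],s['force'],s['q'])
H,S,V=cv2.split(cv2.cvtColor(im,cv2.COLOR_BGR2HSV))
def comps(m,nm,z,mn=60):
    n,l,st,c=cv2.connectedComponentsWithStats(m.astype(np.uint8))
    for k in range(1,n):
        if st[k,4]>mn: print(nm,c[k].round(1),st[k],onz(i,*c[k],z,True).round(4))
red=((H<8)|(H>172))&(S>150)&(V>80); blue=(H>95)&(H<130)&(S>80)
zr,zb=float(sys.argv[2]),float(sys.argv[3])
comps(red,'red',zr);comps(blue,'blue',zb)
E
python3 w.py w1.png .068 .109
```

```text
2.0667 [ 0.4578 -0.4083  0.2207] yaw_x 179.78637651917103 [-4.57935210e-04  1.86421514e-03  9.99998084e-01  3.82175335e-04] 0.04254268939112449 [-0.17217136 -0.00454598 -0.95450893] [-8.33543948e-01  2.68453136e-01 -8.29696268e-02  1.22055543e+00
 -1.61993193e-04 -8.29815420e-01]
red [511.7 201.8] [ 481  170   60   65 2872] [ 0.4418 -0.2481  0.068 ]
red [136.5 291.1] [  98  249   81   85 4994] [ 0.5255 -0.5801  0.068 ]
blue [622.5 188.1] [615 174  16  32 209] [ 0.4183 -0.1556  0.109 ]
blue [334.  239.7] [323 228  23  25 456] [ 0.4627 -0.4004  0.109 ]
blue [538.5 298. ] [ 523  251   30  104 1284] [ 0.5131 -0.2311  0.109 ]
blue [588.6 335.1] [ 551  305   77   59 3194] [ 0.5574 -0.1583  0.109 ]
blue [591.8 386.1] [564 375  48  31 821] [ 0.6252 -0.1249  0.109 ]
blue [490.6 444.4] [481 435  21  19 179] [ 0.6839 -0.2355  0.109 ]
```

View pics/w1.png

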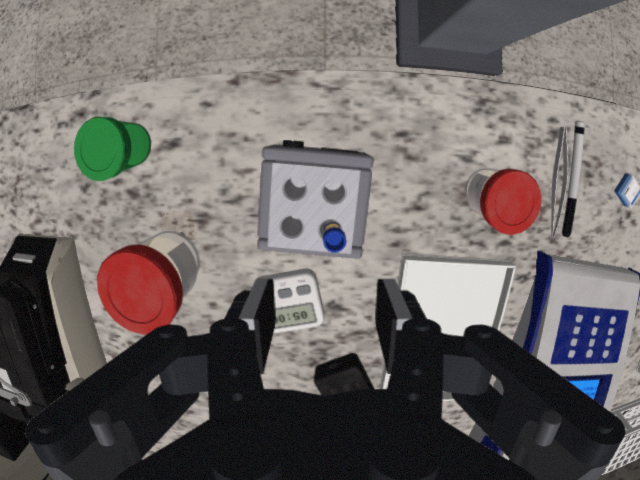

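The wrist view shows the tube cap at (334,240). Its position agrees with the top view to within 2 mm. I descend and grip the cap.

apply_moves(series=[{"offset": [3,3.5,-20],"claw": 0},{"offset": [3,3.5,-25],"claw": 0},{"offset": [0,0,-25],"claw": 0},{"offset": [0,0,-25],"claw": 0},{"offset": [0,0,-20],"claw": 0},{"offset": [0,0,-15],"claw": 0},{"offset": [0,0,0],"claw": 0},{"claw": -0.3},{"claw": -0.6},{"claw": -0.8},{"claw": -0.8},{"claw": -0.8}], force=25)

```text
invalid input
```

apply_moves(series=[{"offset": [3,3.5,-20],"delta_rot": [0,0,0],"claw": 0},{"offset": [3,3.5,-25],"delta_rot": [0,0,0],"claw": 0},{"offset": [0,0,-25],"delta_rot": [0,0,0],"claw": 0},{"offset": [0,0,-25],"delta_rot": [0,0,0],"claw": 0},{"offset": [0,0,-20],"delta_rot": [0,0,0],"claw": 0},{"offset": [0,0,-15],"delta_rot": [0,0,0],"claw": 0},{"offset": [0,0,0],"delta_rot": [0,0,0],"claw": 0},{"offset": [0,0,0],"delta_rot": [0,0,0],"claw": -0.3},{"offset": [0,0,0],"delta_rot": [0,0,0],"claw": -0.5},{"offset": [0,0,0],"delta_rot": [0,0,0],"claw": -0.7},{"offset": [0,0,0],"delta_rot": [0,0,0],"claw": -0.8},{"offset": [0,0,0],"delta_rot": [0,0,0],"claw": -0.8},{"offset": [0,0,0],"delta_rot": [0,0,0],"claw": -0.8}], force=25)

```text
clock: 3.15
tcp_pos: [0.4645, -0.4025, 0.0925]
tool_rot: [0.001, 0.001, 1.0, -0.001]
force: [-0.2, -0.5, 2.1]
grip_width: 0.0144
```

apply_moves(series=[{"offset": [0,0,0],"delta_rot": [0,0,0],"claw": -1},{"offset": [0,0,0],"delta_rot": [0,0,0],"claw": -1},{"offset": [0,0,3],"delta_rot": [0,0,0],"claw": -1},{"offset": [0,0,5],"delta_rot": [0,0,0],"claw": -1},{"offset": [0,0,8],"delta_rot": [0,0,0],"claw": -1},{"offset": [0,0,10],"delta_rot": [0,0,0],"claw": -1},{"offset": [0,0,10],"delta_rot": [0,0,0],"claw": -1},{"offset": [0,0,10],"delta_rot": [0,0,0],"claw": -1},{"offset": [0,0,10],"delta_rot": [0,0,0],"claw": -1},{"offset": [0,0,10],"delta_rot": [0,0,0],"claw": -1},{"offset": [0,0,10],"delta_rot": [0,0,0],"claw": -1},{"offset": [0,0,14],"delta_rot": [0,0,0],"claw": -1},{"offset": [0,0,14],"delta_rot": [0,0,0],"claw": -1},{"offset": [0,0,14],"delta_rot": [0,0,0],"claw": -1},{"offset": [0,0,14],"delta_rot": [0,0,0],"claw": -1},{"offset": [0,0,0],"delta_rot": [0,0,0],"claw": -1}])

```text
clock: 4.48
tcp_pos: [0.4653, -0.4032, 0.2274]
tool_rot: [0.002, 0.001, 1.0, -0.002]
force: [-0.1, -0.2, 0.2]
grip_width: 0.0143
```

```bash
python3 w.py w2.png .068 .11 | head -1; python3 - <<'E'
from h import *
im,d,i=shot('scene'); cv2.imwrite('pics/s2.png',cv2.resize(im[80:330,80:480],None,fx=2,fy=2))
E
```

```text
4.5333 [ 0.4648 -0.4028  0.2256] yaw_x 179.896927865917 [ 1.45123324e-03  8.99471948e-04  9.99997389e-01 -1.51872920e-03] 0.014587102070419827 [-0.16379925  0.83136804 -0.09595008] [-8.19037322e-01  2.64903299e-01 -7.70022920e-02  1.22468970e+00
```

View pics/w2.png

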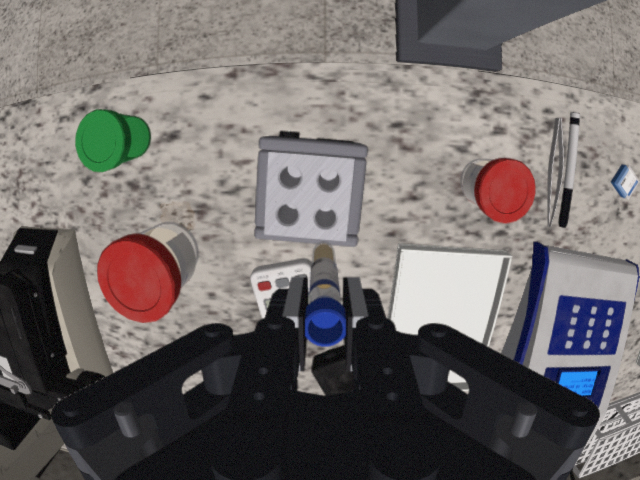

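The tube is out and held upright; its cap shows at (325,320) between the pads. I carry it towards the pot.

apply_moves(series=[{"offset": [-1,10,0],"delta_rot": [0,0,0],"claw": -1},{"offset": [-1,20,0],"delta_rot": [0,0,0],"claw": -1},{"offset": [-2,30,0],"delta_rot": [0,0,0],"claw": -1},{"offset": [-2,35,0],"delta_rot": [0,0,0],"claw": -1},{"offset": [-2,35,0],"delta_rot": [0,0,0],"claw": -1},{"offset": [-2,35,0],"delta_rot": [0,0,0],"claw": -1},{"offset": [-2,35,0],"delta_rot": [0,0,0],"claw": -1},{"offset": [-2,35,0],"delta_rot": [0,0,0],"claw": -1},{"offset": [-2,35,0],"delta_rot": [0,0,0],"claw": -1},{"offset": [-2,35,0],"delta_rot": [0,0,0],"claw": -1},{"offset": [-2,35,0],"delta_rot": [0,0,0],"claw": -1},{"offset": [-2,35,0],"delta_rot": [0,0,0],"claw": -1},{"offset": [-2,35,0],"delta_rot": [0,0,0],"claw": -1},{"offset": [-2,35,0],"delta_rot": [0,0,0],"claw": -1},{"offset": [-2,35,0],"delta_rot": [0,0,0],"claw": -1},{"offset": [-2,35,0],"delta_rot": [0,0,0],"claw": -1},{"offset": [-2,35,0],"delta_rot": [0,0,0],"claw": -1},{"offset": [-2,30,0],"delta_rot": [0,0,0],"claw": -1},{"offset": [-1,20,0],"delta_rot": [0,0,0],"claw": -1},{"offset": [-1,15,0],"delta_rot": [0,0,0],"claw": -1}])

```text
clock: 6.25
tcp_pos: [0.4258, 0.2152, 0.2219]
tool_rot: [-0.001, -0.0, 1.0, -0.0]
force: [-1.1, 0.6, 0.0]
grip_width: 0.0144
```

```bash
python3 w.py w3.png .085 .11; python3 - <<'E'
from h import *
im,d,i=shot('top'); cv2.imwrite('pics/t3.png',cv2.resize(im[100:320,60:340],None,fx=2.5,fy=2.5))
P=cloud(d,i); s=P[130:250,0:130]; m=(s[...,2]>.1)&(s[...,0]>.45)
for a in np.arange(.45,.8,.05):
    k=m&(s[...,0]>=a)&(s[...,0]<a+.05)&(s[...,1]>.38); q=s[k]
    if len(q): print(a.round(2),'min y',q[:,1].min().round(3),'z there',q[q[:,1].argmin(),2].round(3))
E
```

```text
6.3 [0.4259 0.2166 0.222 ] yaw_x 180.10873260620988 [-1.31539872e-03 -9.48869687e-04  9.99998325e-01  8.47667363e-04] 0.01480834780065663 [-0.52811792  2.16704029 -0.04931769] [ 0.33367214  0.02828215 -0.36239997  1.182047    0.00246162  0.33177202]
red [289.2 226.4] [ 271  209   38   36 1064] [0.4275 0.1896 0.085 ]
blue [ 99.9 209.8] [ 89 195  21  36 219] [0.4075 0.0444 0.11  ]
blue [ 96.4 219.4] [ 92 211  10  18  62] [0.415  0.0397 0.11  ]
blue [ 17.8 280.1] [ 12 272  16  26  82] [ 0.4724 -0.074   0.11  ]
blue [323.7 283. ] [311 280  27   9  86] [0.4625 0.2156 0.11  ]
blue [325.  321.6] [ 304  297   44   50 1789] [0.494  0.2165 0.11  ]
blue [118.2 332.4] [112 299  14  73 622] [0.5143 0.0396 0.11  ]
blue [ 58.4 355.9] [  23  321   72   71 2962] [ 0.5519 -0.0461  0.11  ]
blue [  8.7 351.5] [  3 347  11  14  66] [ 0.5615 -0.1311  0.11  ]
blue [ 42.7 401.8] [ 27 380  39  47 994] [ 0.6259 -0.1048  0.11  ]
0.45 min y 0.5 z there 0.351
0.5 min y 0.481 z there 0.158
0.55 min y 0.483 z there 0.162
0.6 min y 0.486 z there 0.161
0.65 min y 0.527 z there 0.284
0.7 min y 0.528 z there 0.222
```

View pics/w3.png

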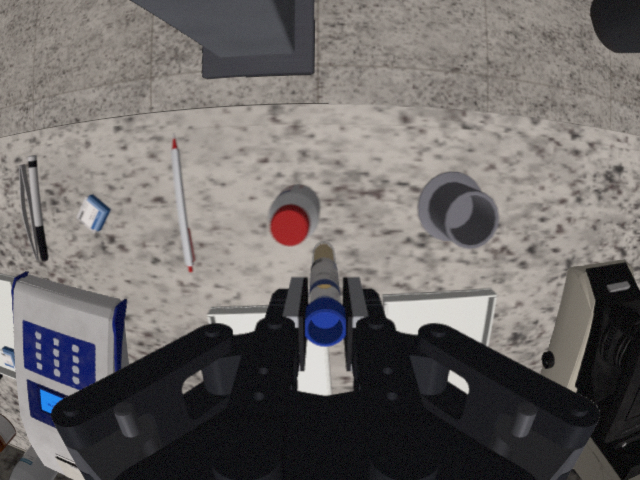

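The pot's rim is centred at about (470,219) and its foot at about (446,206); the loose bottle's cap is at (290,225).

```bash
python3 - <<'E'
from h import *
im,d,i=load('wrist')
for u,v,z in((470,219,.06),(497,219,.06),(443,219,.06),(470,193,.06),(470,246,.06),(459,212,.005),(449,206,.002),(290,225,.085)): print(u,v,onz(i,u,v,z,True).round(4))
E
```

```text
470 219 [0.427  0.3403 0.06  ]
497 219 [0.4267 0.3667 0.06  ]
443 219 [0.4272 0.3154 0.06  ]
470 193 [0.4045 0.3382 0.06  ]
470 246 [0.4512 0.343  0.06  ]
459 212 [0.4329 0.3506 0.005 ]
449 206 [0.4275 0.3404 0.002 ]
290 225 [0.4264 0.1902 0.085 ]
```

apply_moves(series=[{"offset": [0,15,0],"delta_rot": [0,0,0],"claw": -1},{"offset": [1,25,0],"delta_rot": [0,0,0],"claw": -1},{"offset": [1,25,0],"delta_rot": [0,0,0],"claw": -1},{"offset": [0,25,0],"delta_rot": [0,0,0],"claw": -1},{"offset": [0,20,0],"delta_rot": [0,0,0],"claw": -1},{"offset": [0,12,0],"delta_rot": [0,0,0],"claw": -1},{"offset": [0,0,-10],"delta_rot": [0,0,0],"claw": -1},{"offset": [0,0,-20],"delta_rot": [0,0,0],"claw": -1},{"offset": [0,0,-20],"delta_rot": [0,0,0],"claw": -1},{"offset": [0,0,-20],"delta_rot": [0,0,0],"claw": -1},{"offset": [0,0,-20],"delta_rot": [0,0,0],"claw": -1},{"offset": [0,0,-15],"delta_rot": [0,0,0],"claw": -1},{"offset": [0,0,-10],"delta_rot": [0,0,0],"claw": -1},{"offset": [0,0,-8],"delta_rot": [0,0,0],"claw": -1},{"offset": [0,0,0],"delta_rot": [0,0,0],"claw": -1},{"offset": [0,0,0],"delta_rot": [0,0,0],"claw": -1}])

```text
clock: 7.68
tcp_pos: [0.4298, 0.3346, 0.1002]
tool_rot: [-0.0, 0.001, 1.0, -0.0]
force: [1.2, 1.1, -0.0]
grip_width: 0.0145
```

apply_moves(series=[{"offset": [-1,3,-5],"delta_rot": [0,0,0],"claw": -1},{"offset": [0,0,-5],"delta_rot": [0,0,0],"claw": -1},{"offset": [0,0,-4],"delta_rot": [0,0,0],"claw": -1},{"offset": [0,0,-1],"delta_rot": [0,0,0],"claw": -1},{"offset": [0,0,0],"delta_rot": [0,0,0],"claw": -1},{"offset": [0,0,0],"delta_rot": [0,0,0],"claw": -0.6},{"offset": [0,0,0],"delta_rot": [0,0,0],"claw": -0.4},{"offset": [0,0,0],"delta_rot": [0,0,0],"claw": -0.2},{"offset": [0,0,0],"delta_rot": [0,0,0],"claw": 0},{"offset": [0,0,0],"delta_rot": [0,0,0],"claw": 0.2},{"offset": [0,0,0],"delta_rot": [0,0,0],"claw": 0.5},{"offset": [0,0,0],"delta_rot": [0,0,0],"claw": 0.6},{"offset": [0,0,10],"delta_rot": [0,0,0],"claw": 0.6},{"offset": [0,0,20],"delta_rot": [0,0,0],"claw": 0.6},{"offset": [0,0,30],"delta_rot": [0,0,0],"claw": 0.6},{"offset": [0,-10,30],"delta_rot": [0,0,0],"claw": 0.6},{"offset": [0,-30,30],"delta_rot": [0,0,0],"claw": 0.6},{"offset": [0,-30,0],"delta_rot": [0,0,0],"claw": 0.6},{"offset": [0,-30,0],"delta_rot": [0,0,0],"claw": 0.6},{"offset": [0,0,0],"delta_rot": [0,0,0],"claw": 0.6}])

```text
clock: 9.35
tcp_pos: [0.4287, 0.2353, 0.2064]
tool_rot: [0.001, 0.003, 1.0, -0.001]
force: [-0.3, 0.6, -1.0]
grip_width: 0.0685
```

```bash
python3 w.py w4.png .085 .1 | head -4
```

```text
9.4 [0.4289 0.237  0.206 ] yaw_x 179.71041388393925 [5.55923923e-04 2.52711250e-03 9.99996647e-01 9.84594692e-05] 0.06809486653402284 [-0.13914077  0.83369041 -0.53324223] [ 3.72841179e-01  5.97640153e-02 -3.64364600e-01  1.14556108e+00
 -2.24412295e-04  3.77895286e-01]
red [258.5 228.2] [ 239  210   40   38 1155] [0.4279 0.189  0.085 ]
blue [ 77.8 211.6] [ 66 196  22  37 256] [0.4095 0.0459 0.1   ]
```

View pics/w4.png

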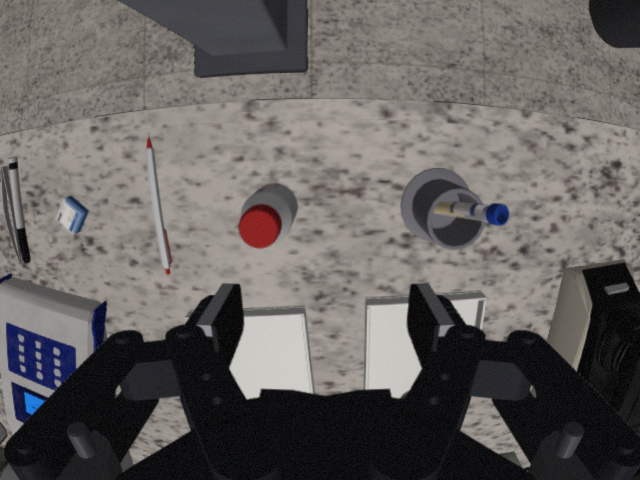

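The tube stands in the pot, leaning on its rim at (497,213). Next is the bottle, with its cap at (260,227).

apply_moves(series=[{"offset": [0,-15,0],"delta_rot": [0,0,0],"claw": 0.8},{"offset": [0,-20,0],"delta_rot": [0,0,0],"claw": 0.8},{"offset": [0,-15,0],"delta_rot": [0,0,0],"claw": 0.8},{"offset": [0,0,-15],"delta_rot": [0,0,0],"claw": 0.8},{"offset": [0,0,-25],"delta_rot": [0,0,0],"claw": 0.8},{"offset": [0,0,-30],"delta_rot": [0,0,0],"claw": 0.8},{"offset": [0,0,-30],"delta_rot": [0,0,0],"claw": 0.8},{"offset": [0,0,-25],"delta_rot": [0,0,0],"claw": 0.8},{"offset": [0,0,-20],"delta_rot": [0,0,0],"claw": 0.8},{"offset": [0,0,-15],"delta_rot": [0,0,0],"claw": 0.8},{"offset": [0,0,-4],"delta_rot": [0,0,0],"claw": 0.8},{"offset": [0,0,0],"delta_rot": [0,0,0],"claw": 0.8},{"offset": [0,0,0],"delta_rot": [0,0,0],"claw": 0.5},{"offset": [0,0,0],"delta_rot": [0,0,0],"claw": 0.3},{"offset": [0,0,0],"delta_rot": [0,0,0],"claw": 0.15},{"offset": [0,0,0],"delta_rot": [0,0,0],"claw": 0},{"offset": [0,0,0],"delta_rot": [0,0,0],"claw": -0.3},{"offset": [0,0,0],"delta_rot": [0,0,0],"claw": -0.3},{"offset": [0,0,0],"delta_rot": [0,0,0],"claw": -0.3}], force=30)

```text
clock: 10.98
tcp_pos: [0.4302, 0.189, 0.042]
tool_rot: [0.001, 0.001, 1.0, 0.0]
force: [-0.7, -1.1, 6.4]
grip_width: 0.0414
```

apply_moves(series=[{"offset": [0,0,5],"delta_rot": [0,0,0],"claw": -0.3},{"offset": [0,0,15],"delta_rot": [0,0,0],"claw": -0.3},{"offset": [0,0,25],"delta_rot": [0,0,0],"claw": -0.3},{"offset": [0,0,25],"delta_rot": [0,0,0],"claw": -0.3},{"offset": [0,0,20],"delta_rot": [0,0,0],"claw": -0.3},{"offset": [10,5,10],"delta_rot": [0,0,0],"claw": -0.3},{"offset": [20,15,0],"delta_rot": [0,0,0],"claw": -0.3},{"offset": [25,20,0],"delta_rot": [0,0,0],"claw": -0.3},{"offset": [25,25,0],"delta_rot": [0,0,0],"claw": -0.3},{"offset": [25,25,0],"delta_rot": [0,0,0],"claw": -0.3},{"offset": [20,25,0],"delta_rot": [0,0,0],"claw": -0.3},{"offset": [10,15,0],"delta_rot": [0,0,0],"claw": -0.3},{"offset": [5,8,0],"delta_rot": [0,0,0],"claw": -0.3},{"offset": [0,0,0],"delta_rot": [0,0,0],"claw": -0.3},{"offset": [0,0,0],"delta_rot": [0,0,0],"claw": -0.3}])

```text
clock: 12.23
tcp_pos: [0.5679, 0.3262, 0.1402]
tool_rot: [-0.001, 0.001, 1.0, -0.001]
force: [-0.1, -0.2, -1.2]
grip_width: 0.0414
```

```bash
python3 w.py w5.png .085 .1 | head -4
```

```text
12.2833 [0.5676 0.3257 0.1403] yaw_x 179.89082864407354 [-1.02435486e-03  9.52698957e-04  9.99998808e-01 -6.53805526e-04] 0.041938728595534915 [-1.05320551 -0.23600383 -0.38003418] [ 4.22455140e-01  3.94252622e-01 -8.48335388e-02  1.09411522e+00
 -3.50388146e-04  4.24360961e-01]
red [328.6 363.4] [ 280  329   99   67 5175] [0.634  0.3296 0.085 ]
red [ 97.6 361.6] [ 86 352  30  25 421] [0.6471 0.1653 0.085 ]
```

View pics/w5.png

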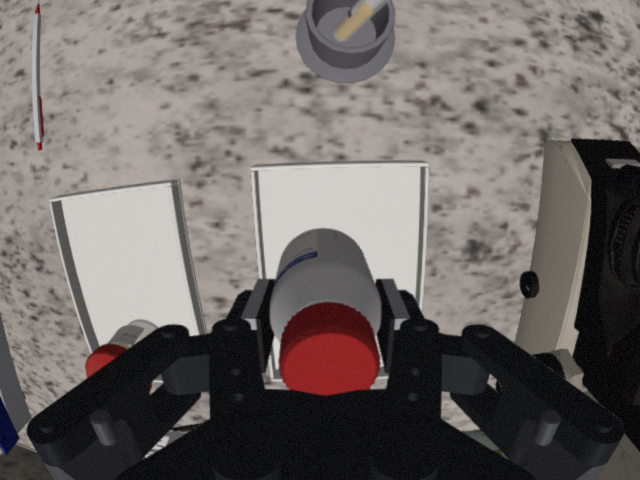

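The bottle is held over the free half of its tray (tray edges at 255–427 px). I lower it and release.

apply_moves(series=[{"offset": [2,2,-20],"delta_rot": [0,0,0],"claw": -0.3},{"offset": [0,0,-25],"delta_rot": [0,0,0],"claw": -0.3},{"offset": [0,0,-20],"delta_rot": [0,0,0],"claw": -0.3},{"offset": [0,0,-12],"delta_rot": [0,0,0],"claw": -0.3},{"offset": [0,0,-7],"delta_rot": [0,0,0],"claw": -0.3},{"offset": [0,0,-5],"delta_rot": [0,0,0],"claw": -0.3},{"offset": [0,0,-3],"delta_rot": [0,0,0],"claw": -0.3},{"offset": [0,0,-2],"delta_rot": [0,0,0],"claw": -0.3},{"offset": [0,0,0],"delta_rot": [0,0,0],"claw": -0.3}])

```text
clock: 13.03
tcp_pos: [0.5714, 0.3289, 0.0474]
tool_rot: [0.001, 0.001, 1.0, 0.0]
force: [0.2, -1.4, -1.1]
grip_width: 0.0412
```

apply_moves(series=[{"offset": [0,0,-1.5],"delta_rot": [0,0,0],"claw": -0.3},{"offset": [0,0,0],"delta_rot": [0,0,0],"claw": 0},{"offset": [0,0,0],"delta_rot": [0,0,0],"claw": 0.2},{"offset": [0,0,0],"delta_rot": [0,0,0],"claw": 0.4},{"offset": [0,0,0],"delta_rot": [0,0,0],"claw": 0.5},{"offset": [0,0,0],"delta_rot": [0,0,0],"claw": 0.5},{"offset": [0,0,10],"delta_rot": [0,0,0],"claw": 0.5},{"offset": [0,0,25],"delta_rot": [0,0,0],"claw": 0.5},{"offset": [0,0,35],"delta_rot": [0,0,0],"claw": 0.5},{"offset": [0,0,35],"delta_rot": [0,0,0],"claw": 0.5},{"offset": [0,0,30],"delta_rot": [0,0,0],"claw": 0.5},{"offset": [-10,-20,15],"delta_rot": [0,0,0],"claw": 0.5},{"offset": [-12,-34,0],"delta_rot": [0,0,0],"claw": 0.3},{"offset": [-12,-34,0],"delta_rot": [0,0,0],"claw": 0.3},{"offset": [-12,-34,0],"delta_rot": [0,0,0],"claw": 0.3},{"offset": [-12,-34,0],"delta_rot": [0,0,0],"claw": 0.3},{"offset": [-12,-34,0],"delta_rot": [0,0,0],"claw": 0.3},{"offset": [-12,-34,0],"delta_rot": [0,0,0],"claw": 0.3},{"offset": [-12,-34,0],"delta_rot": [0,0,0],"claw": 0.3},{"offset": [-12,-34,0],"delta_rot": [0,0,0],"claw": 0.3}])

```text
clock: 14.7
tcp_pos: [0.4642, 0.0354, 0.1962]
tool_rot: [0.001, 0.001, 1.0, -0.0]
force: [0.3, -1.2, -0.3]
grip_width: 0.0555
```

apply_moves(series=[{"offset": [-12,-34,0],"delta_rot": [0,0,0],"claw": 0.3},{"offset": [-12,-25,-20],"delta_rot": [0,0,0],"claw": 0.3},{"offset": [-8,-15,-20],"delta_rot": [0,0,0],"claw": 0.3},{"offset": [0,0,0],"delta_rot": [0,0,0],"claw": 0.3}])

```text
clock: 15.03
tcp_pos: [0.4287, -0.0388, 0.1528]
tool_rot: [-0.003, 0.003, 1.0, 0.0]
force: [-1.5, 0.6, -0.9]
grip_width: 0.0555
```

```bash
python3 w.py w6.png .085 .016
```

```text
15.0833 [ 0.4305 -0.0378  0.1542] yaw_x 179.7138789357144 [-1.81356267e-03  2.49687021e-03  9.99995076e-01  5.69551637e-04] 0.05591854410797095 [-0.47180927  0.29777949  0.13730181] [-2.37484895e-01  3.54061569e-03 -5.40359935e-01  1.03068844e+00
  2.63288548e-04 -2.32491640e-01]
red [ 57.8 260.8] [  32  226   59   69 2755] [ 0.4351 -0.2236  0.085 ]
blue [333.  210.9] [317 200  32  24  99] [ 0.4181 -0.0315  0.016 ]
blue [334.3 236.6] [323 223  23  28 169] [ 0.4378 -0.0304  0.016 ]
blue [168.1 319. ] [160 310  17  21 152] [ 0.5122 -0.1748  0.016 ]
blue [355.  365.2] [352 340   7  52 213] [ 0.555  -0.0119  0.016 ]
blue [190.2 412.8] [181 391  22  46 712] [ 0.6227 -0.1746  0.016 ]
blue [628.1 407.9] [619 399  21  21  95] [0.682 0.37  0.016]
```

View pics/w6.png

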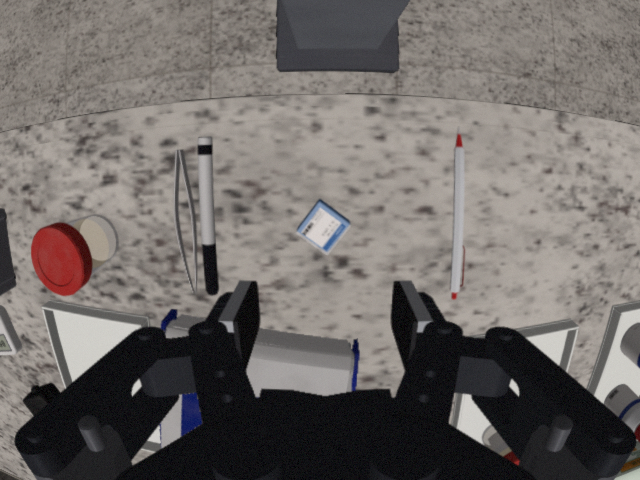

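The box corners are at about (320,200), (350,221), (326,254) and (296,232). The pen and tweezers are clear on the left.

```bash
python3 - <<'E'
from h import *
im,d,i=load('wrist')
w=np.array([onz(i,u,v,.016,True) for u,v in((320,200),(350,221),(326,254),(296,232))])
print(w.round(4),w.mean(0).round(4))
for a in range(4):
    e=w[(a+1)%4]-w[a]; print(np.hypot(*e[:2]).round(4),np.degrees(np.arctan2(e[1],e[0])).round(1))
E
```

```text
[[ 0.4099 -0.041   0.016 ]
 [ 0.4258 -0.0188  0.016 ]
 [ 0.4516 -0.0367  0.016 ]
 [ 0.4341 -0.0592  0.016 ]] [ 0.4304 -0.0389  0.016 ]
0.0273 54.3
0.0314 -34.9
0.0284 -128.0
0.0303 143.1
```

apply_moves(series=[{"offset": [0,-1,-15],"delta_rot": [0,0,-0.106],"claw": 0.3},{"offset": [0,0,-20],"delta_rot": [0,0,-0.106],"claw": 0.3},{"offset": [0,0,-20],"delta_rot": [0,0,-0.106],"claw": 0.2},{"offset": [0,0,-20],"delta_rot": [0,0,-0.106],"claw": 0.2},{"offset": [0,0,-20],"delta_rot": [0,0,-0.106],"claw": 0.2},{"offset": [0,0,-15],"delta_rot": [0,0,-0.106],"claw": 0.2},{"offset": [0,0,-10],"delta_rot": [0,0,0],"claw": 0.2},{"offset": [0,0,-8],"delta_rot": [0,0,0],"claw": 0.2},{"offset": [0,0,-5],"delta_rot": [0,0,0],"claw": 0.2},{"offset": [0,0,0],"delta_rot": [0,0,0],"claw": 0.2},{"offset": [0,0,0],"delta_rot": [0,0,0],"claw": 0.2}])

```text
clock: 16.0
tcp_pos: [0.4338, -0.0381, 0.0229]
tool_rot: [0.001, 0.313, 0.95, 0.0]
force: [-0.2, 0.6, 0.7]
grip_width: 0.0512
```

```bash
python3 w.py w7.png .085 .016|head -1; python3 - <<'E'
import cv2; im=cv2.imread('pics/w7.png'); cv2.imwrite('pics/w7c.png',im[150:400,170:480])
E
```

```text
16.05 [ 0.4339 -0.0382  0.0231] yaw_x 143.489891893965 [7.55566695e-04 3.13247487e-01 9.49671222e-01 1.09560145e-04] 0.05112641679451412 [-1.0812726   0.2374101   0.24955659] [-2.36519333e-01  1.84670795e-01 -6.78673137e-01  7.05928383e-01
```

View pics/w7c.png

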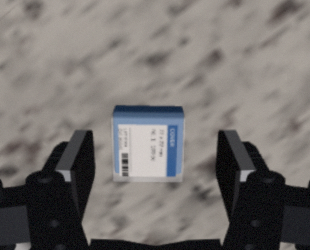

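The jaws are aligned with the box's sides. I make a small correction, descend and grip.

apply_moves(series=[{"offset": [-3,-0.5,-4],"delta_rot": [0,0,0],"claw": 0.2},{"offset": [0,0,-4],"delta_rot": [0,0,0],"claw": 0.2},{"offset": [0,0,-1],"delta_rot": [0,0,0],"claw": 0.2},{"offset": [0,0,0],"delta_rot": [0,0,0],"claw": 0},{"offset": [0,0,0],"delta_rot": [0,0,0],"claw": -0.1},{"offset": [0,0,0],"delta_rot": [0,0,0],"claw": -0.2},{"offset": [0,0,0],"delta_rot": [0,0,0],"claw": -0.3},{"offset": [0,0,0],"delta_rot": [0,0,0],"claw": -0.5},{"offset": [0,0,0],"delta_rot": [0,0,0],"claw": -0.5},{"offset": [0,0,0],"delta_rot": [0,0,0],"claw": -0.5}], force=25)

```text
clock: 16.88
tcp_pos: [0.4302, -0.0388, 0.0135]
tool_rot: [0.0, 0.314, 0.95, -0.0]
force: [-0.2, 0.3, 2.3]
grip_width: 0.0298
```

apply_moves(series=[{"offset": [0,0,5],"delta_rot": [0,0,0],"claw": -0.5},{"offset": [0,0,15],"delta_rot": [0,0,0],"claw": -0.5},{"offset": [0,0,30],"delta_rot": [0,0,0],"claw": -0.5},{"offset": [0,0,35],"delta_rot": [0,0,0],"claw": -0.5},{"offset": [0,0,35],"delta_rot": [0,0,0],"claw": -0.5},{"offset": [0,0,30],"delta_rot": [0,0,0],"claw": -0.5},{"offset": [8,-12,15],"delta_rot": [0,0,0],"claw": -0.5},{"offset": [15,-25,0],"delta_rot": [0,0,0],"claw": -0.5},{"offset": [20,-35,0],"delta_rot": [0,0,0],"claw": -0.5},{"offset": [20,-35,0],"delta_rot": [0,0,0],"claw": -0.5},{"offset": [20,-35,0],"delta_rot": [0,0,0],"claw": -0.5},{"offset": [20,-35,0],"delta_rot": [0,0,0],"claw": -0.5},{"offset": [15,-30,0],"delta_rot": [0,0,0],"claw": -0.5},{"offset": [10,-15,0],"delta_rot": [0,0,0],"claw": -0.5},{"offset": [5,-10,0],"delta_rot": [0,0,0],"claw": -0.5},{"offset": [0,0,0],"delta_rot": [0,0,0],"claw": -0.5},{"offset": [0,0,0],"delta_rot": [0,0,0],"claw": -0.5}])

```text
clock: 18.3
tcp_pos: [0.5622, -0.2701, 0.1779]
tool_rot: [-0.001, 0.314, 0.95, 0.0]
force: [0.1, -0.6, -0.5]
grip_width: 0.03
```

```bash
python3 w.py w8.png .068 .016
```

```text
18.35 [ 0.5619 -0.2695  0.1779] yaw_x 143.4864191364944 [-1.01287202e-03  3.13276169e-01  9.49661430e-01  4.29542264e-04] 0.02980699228199095 [ 0.01439493  0.55740473 -0.54531665] [-5.51004056e-01  3.13429007e-01 -1.15866100e-01  1.14367035e+00
  3.69512897e-04  8.62777512e-02]
red [247.5  70.9] [ 206   30   84   82 5407] [ 0.4445 -0.2439  0.068 ]
red [156.1 324.9] [152 320  10  11  64] [ 0.5427 -0.423   0.068 ]
red [ 45.9 376.5] [  18  346   68   62 2285] [ 0.5131 -0.5972  0.068 ]
blue [562.9  37.9] [546  20  35  46 135] [0.5543 0.0045 0.016 ]
blue [524.2 136.8] [  447    71   156   136 10198] [ 0.6065 -0.0879  0.016 ]
blue [452.4 221.9] [ 380   85  135  269 3323] [ 0.6298 -0.1847  0.016 ]
blue [568.1 228.2] [ 502  164  132  130 9051] [ 0.7081 -0.0873  0.016 ]
blue [325.1 276.3] [289 270  74  15 975] [ 0.6043 -0.2998  0.016 ]
blue [351.  316.1] [345 290  13  53 505] [ 0.6491 -0.3043  0.016 ]
```

View pics/w8.png

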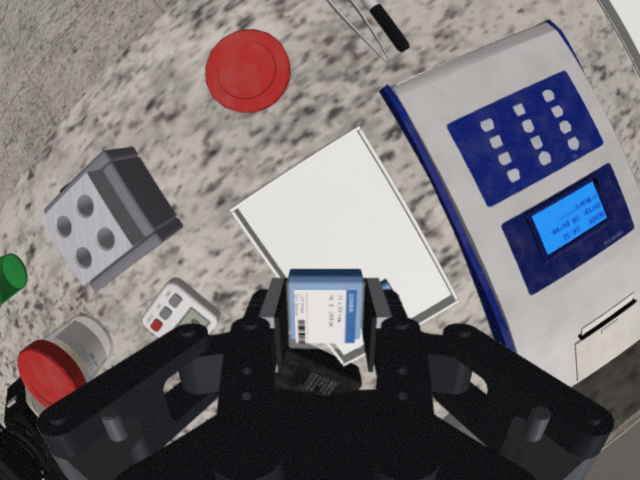

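The box is over the free half of the slips tray (corner at (235,210) to (455,300)). I lower it.

apply_moves(series=[{"offset": [0,0,-15],"delta_rot": [0,0,0],"claw": -0.5},{"offset": [0,0,-25],"delta_rot": [0,0,0],"claw": -0.5},{"offset": [0,0,-30],"delta_rot": [0,0,0],"claw": -0.5},{"offset": [0,0,-30],"delta_rot": [0,0,0],"claw": -0.5},{"offset": [0,0,-25],"delta_rot": [0,0,0],"claw": -0.5},{"offset": [0,0,-15],"delta_rot": [0,0,0],"claw": -0.5},{"offset": [0,0,-8],"delta_rot": [0,0,0],"claw": -0.5},{"offset": [0,0,-6],"delta_rot": [0,0,0],"claw": -0.5},{"offset": [0,0,-3],"delta_rot": [0,0,0],"claw": -0.5},{"offset": [0,0,-2],"delta_rot": [0,0,0],"claw": -0.5},{"offset": [0,0,0],"delta_rot": [0,0,0],"claw": -0.5}])

```text
clock: 19.27
tcp_pos: [0.5636, -0.2709, 0.0202]
tool_rot: [0.001, 0.313, 0.95, -0.0]
force: [0.1, -0.3, 0.4]
grip_width: 0.0299
```

apply_moves(series=[{"offset": [0,0,-2.5],"delta_rot": [0,0,0],"claw": -0.5},{"offset": [0,0,0],"delta_rot": [0,0,0],"claw": -0.5},{"offset": [0,0,0],"delta_rot": [0,0,0],"claw": -0.2},{"offset": [0,0,0],"delta_rot": [0,0,0],"claw": -0.1},{"offset": [0,0,0],"delta_rot": [0,0,0],"claw": 0},{"offset": [0,0,0],"delta_rot": [0,0,0],"claw": 0},{"offset": [0,0,0],"delta_rot": [0,0,0],"claw": 0},{"offset": [0,0,10],"delta_rot": [0,0,0],"claw": 0},{"offset": [0,0,20],"delta_rot": [0,0,0],"claw": 0},{"offset": [0,0,35],"delta_rot": [0,0,0],"claw": 0},{"offset": [0,0,35],"delta_rot": [0,0,0],"claw": 0},{"offset": [0,0,35],"delta_rot": [0,0,0],"claw": 0.5},{"offset": [0,0,30],"delta_rot": [0,0,0],"claw": 1},{"offset": [-15,4,0],"delta_rot": [0,0,0.106],"claw": 1},{"offset": [-25,5,0],"delta_rot": [0,0,0.106],"claw": 1},{"offset": [-25,5,0],"delta_rot": [0,0,0.106],"claw": 1},{"offset": [-25,5,0],"delta_rot": [0,0,0.106],"claw": 1},{"offset": [-20,5,0],"delta_rot": [0,0,0.106],"claw": 1},{"offset": [-10,0,0],"delta_rot": [0,0,0.106],"claw": 1},{"offset": [0,0,0],"delta_rot": [0,0,0],"claw": 1}])

```text
clock: 20.93
tcp_pos: [0.4407, -0.246, 0.1823]
tool_rot: [-0.0, 0.001, 1.0, 0.0]
force: [0.6, 0.6, 0.6]
grip_width: 0.0854
```

```bash
python3 w.py w9.png .068 .016
```

```text
20.9833 [ 0.4423 -0.2466  0.1825] yaw_x 179.72420830866042 [ 4.24560121e-04  2.40673393e-03  9.99996989e-01 -2.20873627e-04] 0.08569343658923004 [0.31979478 0.56142983 0.3023763 ] [-6.36427184e-01  1.07449524e-01 -3.64134452e-01  1.09826657e+00
  1.47114435e-04 -6.31613641e-01]
red [325.1 232.7] [ 285  193   81   80 4939] [ 0.4411 -0.2445  0.068 ]
red [  8.3 325.1] [  0 289  28  61 880] [ 0.542  -0.5777  0.068 ]
red [634.4 412.3] [627 399  13  26 216] [0.6809 0.1526 0.068 ]
blue [401.  337.6] [ 386  285   28  116 1157] [ 0.5587 -0.1728  0.016 ]
blue [555.6 317.5] [547 302  13  38 119] [ 0.549  -0.0006  0.016 ]
blue [299.1 332.4] [278 322  40  23 249] [ 0.5515 -0.2686  0.016 ]
blue [305.4 351.4] [298 343  16  18  66] [ 0.5729 -0.2633  0.016 ]
blue [431.9 372.7] [419 352  28  48 631] [ 0.6036 -0.1359  0.016 ]
blue [510.1 412.6] [494 405  30  14 269] [ 0.6784 -0.0241  0.016 ]
blue [497.3 442. ] [480 432  34  26 563] [ 0.7305 -0.027   0.016 ]
```

View pics/w9.png

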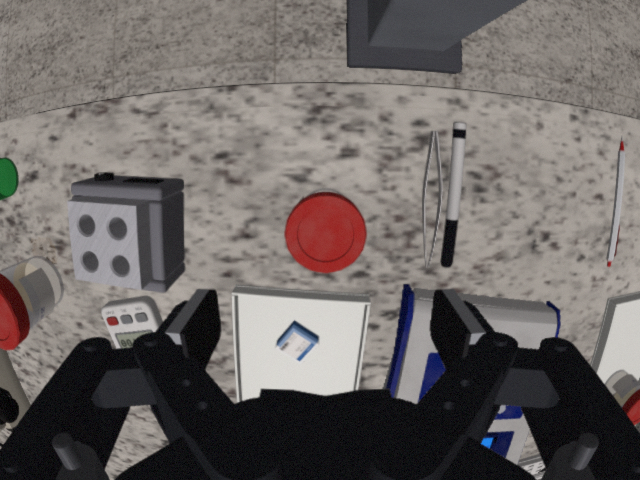

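The slip box lies in its tray at (297,341). The gripper is centred over the cup's lid at (325,232), so I descend and grip the lid.

apply_moves(series=[{"offset": [0,1,-15],"delta_rot": [0,0,0],"claw": 1},{"offset": [0,0,-25],"delta_rot": [0,0,0],"claw": 1},{"offset": [0,0,-30],"delta_rot": [0,0,0],"claw": 1},{"offset": [0,0,-30],"delta_rot": [0,0,0],"claw": 1},{"offset": [0,0,-20],"delta_rot": [0,0,0],"claw": 1},{"offset": [0,0,-10],"delta_rot": [0,0,0],"claw": 1},{"offset": [0,0,-5],"delta_rot": [0,0,0],"claw": 1},{"offset": [0,0,0],"delta_rot": [0,0,0],"claw": 1},{"offset": [0,0,0],"delta_rot": [0,0,0],"claw": 0.7},{"offset": [0,0,0],"delta_rot": [0,0,0],"claw": 0.5},{"offset": [0,0,0],"delta_rot": [0,0,0],"claw": 0.3},{"offset": [0,0,0],"delta_rot": [0,0,0],"claw": 0.1},{"offset": [0,0,0],"delta_rot": [0,0,0],"claw": 0},{"offset": [0,0,0],"delta_rot": [0,0,0],"claw": 0},{"offset": [0,0,0],"delta_rot": [0,0,0],"claw": 0}], force=30)

```text
clock: 22.23
tcp_pos: [0.4443, -0.2465, 0.0486]
tool_rot: [0.002, 0.001, 1.0, -0.001]
force: [-0.6, 1.5, 5.7]
grip_width: 0.0545
```

apply_moves(series=[{"offset": [0,0,4],"delta_rot": [0,0,0],"claw": 0},{"offset": [0,0,12],"delta_rot": [0,0,0],"claw": 0},{"offset": [0,0,25],"delta_rot": [0,0,0],"claw": 0},{"offset": [0,0,30],"delta_rot": [0,0,0],"claw": 0},{"offset": [0,0,30],"delta_rot": [0,0,0],"claw": 0},{"offset": [0,0,25],"delta_rot": [0,0,0],"claw": 0},{"offset": [0,10,9],"delta_rot": [0,0,0],"claw": 0},{"offset": [0,22,0],"delta_rot": [0,0,0],"claw": 0},{"offset": [3,30,0],"delta_rot": [0,0,0],"claw": 0},{"offset": [5,30,0],"delta_rot": [0,0,0],"claw": 0},{"offset": [10,30,0],"delta_rot": [0,0,0],"claw": 0},{"offset": [12,30,0],"delta_rot": [0,0,0],"claw": 0},{"offset": [15,30,0],"delta_rot": [0,0,0],"claw": 0},{"offset": [15,30,0],"delta_rot": [0,0,0],"claw": 0},{"offset": [15,30,0],"delta_rot": [0,0,0],"claw": 0},{"offset": [15,30,0],"delta_rot": [0,0,0],"claw": 0},{"offset": [15,30,0],"delta_rot": [0,0,0],"claw": 0},{"offset": [15,30,0],"delta_rot": [0,0,0],"claw": 0},{"offset": [10,25,0],"delta_rot": [0,0,0],"claw": 0},{"offset": [5,20,0],"delta_rot": [0,0,0],"claw": 0}])

```text
clock: 23.9
tcp_pos: [0.5781, 0.1339, 0.1809]
tool_rot: [-0.0, 0.0, 1.0, 0.0]
force: [0.2, -0.6, -0.6]
grip_width: 0.0551
```

apply_moves(series=[{"offset": [3,12,0],"delta_rot": [0,0,0],"claw": 0},{"offset": [2,8,0],"delta_rot": [0,0,0],"claw": 0},{"offset": [0,0,0],"delta_rot": [0,0,0],"claw": 0},{"offset": [0,0,0],"delta_rot": [0,0,0],"claw": 0}])

```text
clock: 24.23
tcp_pos: [0.5822, 0.1509, 0.1814]
tool_rot: [-0.001, 0.001, 1.0, -0.0]
force: [0.3, 0.5, 0.5]
grip_width: 0.0551
```

```bash
python3 w.py w10.png .068 .016
```

```text
24.2833 [0.5823 0.1504 0.1816] yaw_x 179.8527573316339 [-3.96001466e-04  1.28493415e-03  9.99999035e-01 -3.48183004e-04] 0.05472106553596156 [-0.27304923 -0.2780126  -0.48033335] [ 1.45596751e-01  2.73123613e-01 -1.62272621e-01  1.13628548e+00
 -5.72954790e-04  1.48166874e-01]
red [563.3 223.2] [542 204  37  38 924] [0.5748 0.3401 0.068 ]
red [325.5 319.5] [  247   250   157   140 17222] [0.6497 0.1524 0.068 ]
red [554.5 332.3] [540 318  29  29 610] [0.6745 0.3559 0.068 ]
blue [607.8  26.1] [598  16  20  22 328] [0.3858 0.4309 0.016 ]
blue [122.2 242.3] [ 111  161   30  189 1968] [ 0.6062 -0.0368  0.016 ]
blue [518.4 205.3] [514 187  18  41 114] [0.5718 0.325  0.016 ]
blue [ 45.7 242.3] [   0  199   93   92 5642] [ 0.6072 -0.1389  0.016 ]
blue [ 40.7 324.2] [   0  282   81   86 4713] [ 0.7086 -0.1825  0.016 ]
blue [520.7 300.5] [511 288  31  34 153] [0.6664 0.3443 0.016 ]
```

View pics/w10.png

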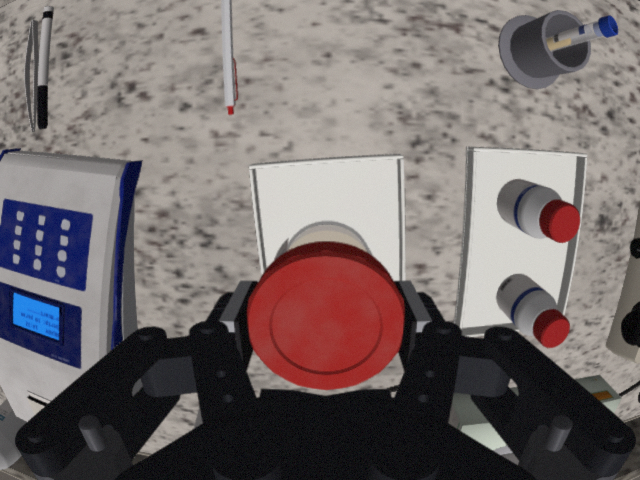

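Both bottles stand in their tray, and the cup is over the free half of its own. I lower it.

apply_moves(series=[{"offset": [0,0,-15],"delta_rot": [0,0,0],"claw": 0},{"offset": [0,0,-25],"delta_rot": [0,0,0],"claw": 0},{"offset": [0,0,-30],"delta_rot": [0,0,0],"claw": 0},{"offset": [0,0,-25],"delta_rot": [0,0,0],"claw": 0},{"offset": [0,0,-15],"delta_rot": [0,0,0],"claw": 0},{"offset": [0,0,-8],"delta_rot": [0,0,0],"claw": 0},{"offset": [0,0,-5],"delta_rot": [0,0,0],"claw": 0},{"offset": [0,0,-3],"delta_rot": [0,0,0],"claw": 0},{"offset": [0,0,-1],"delta_rot": [0,0,0],"claw": 0},{"offset": [0,0,0],"delta_rot": [0,0,0],"claw": 0}])

```text
clock: 25.12
tcp_pos: [0.5838, 0.1512, 0.0558]
tool_rot: [0.001, 0.001, 1.0, 0.0]
force: [0.6, 0.1, 0.8]
grip_width: 0.0551
```

apply_moves(series=[{"offset": [0,0,-2],"delta_rot": [0,0,0],"claw": 0},{"offset": [0,0,-1.5],"delta_rot": [0,0,0],"claw": 0},{"offset": [0,0,0],"delta_rot": [0,0,0],"claw": 0},{"offset": [0,0,0],"delta_rot": [0,0,0],"claw": 0.4},{"offset": [0,0,0],"delta_rot": [0,0,0],"claw": 0.6},{"offset": [0,0,0],"delta_rot": [0,0,0],"claw": 0.8},{"offset": [0,0,0],"delta_rot": [0,0,0],"claw": 0.9},{"offset": [0,0,0],"delta_rot": [0,0,0],"claw": 0.9},{"offset": [0,0,10],"delta_rot": [0,0,0],"claw": 0.9},{"offset": [0,0,20],"delta_rot": [0,0,0],"claw": 0.9},{"offset": [0,0,35],"delta_rot": [0,0,0],"claw": 0.9},{"offset": [0,0,35],"delta_rot": [0,0,0],"claw": 0.9},{"offset": [0,0,35],"delta_rot": [0,0,0],"claw": 0.9},{"offset": [0,0,35],"delta_rot": [0,0,0],"claw": 0.9},{"offset": [-30,0,0],"delta_rot": [0,0,0],"claw": 0.9},{"offset": [-35,0,0],"delta_rot": [0,0,0],"claw": 0.9},{"offset": [-35,0,0],"delta_rot": [0,0,0],"claw": 0.9},{"offset": [-20,0,0],"delta_rot": [0,0,0],"claw": 0.9},{"offset": [0,0,0],"delta_rot": [0,0,0],"claw": 0.9}])

```text
clock: 26.7
tcp_pos: [0.4581, 0.1511, 0.2216]
tool_rot: [-0.002, 0.0, 1.0, -0.0]
force: [0.0, -1.2, -0.7]
grip_width: 0.0811
```

```bash
python3 w.py w11.png .071 .019 | grep -v blue
```

```text
26.75 [0.4609 0.1513 0.222 ] yaw_x 179.94458487142842 [1.06483389e-04 4.83588203e-04 9.99999877e-01 1.72024221e-05] 0.08101326112622283 [ 0.58114743  0.74085085 -0.22074973] [ 1.83755471e-01  4.00441510e-02 -3.50066367e-01  1.18047014e+00
 -5.19262487e-06  1.84722647e-01]
red [326.6 351.1] [ 297  326   60   51 2381] [0.5788 0.1538 0.071 ]
red [517.3 338.2] [507 331  20  16 244] [0.576  0.3412 0.071 ]
red [503.3 414. ] [492 405  24  19 308] [0.6791 0.352  0.071 ]
```

View pics/w11.png

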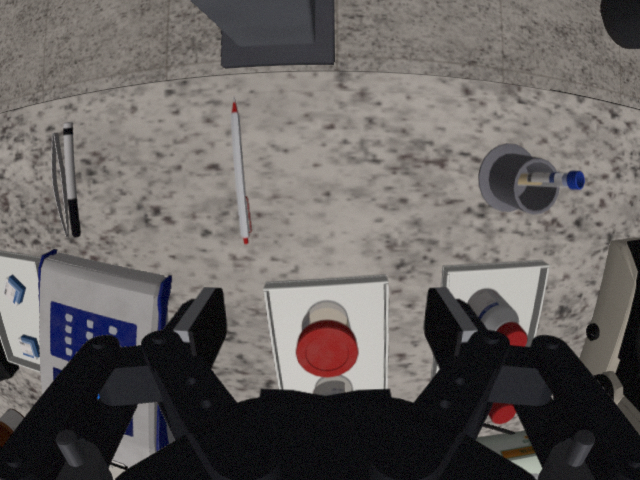

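Cup at (327,350), bottle, slip box and leaning tube are all in place, and the gripper is clear of everything. I hand in.

apply_moves(series=[{"offset": [0,0,0],"delta_rot": [0,0,0],"claw": 0.9},{"offset": [0,0,0],"delta_rot": [0,0,0],"claw": 0.9},{"offset": [0,0,0],"delta_rot": [0,0,0],"claw": 0.9},{"offset": [0,0,0],"delta_rot": [0,0,0],"claw": 0.9}])

```text
clock: 27.08
tcp_pos: [0.4639, 0.1512, 0.2213]
tool_rot: [0.0, 0.001, 1.0, 0.0]
force: [0.5, 0.2, -0.6]
grip_width: 0.0812
```

```bash
python3 - <<'E'
from h import *
print(r.sign_off())
E
```

```text
the job is handed in; nothing more can be done
None
```

All four items are placed, and I handed the job in at about 27 s of the 112 s allowed. No verdict was reported.

- **Tube:** I drew it straight up out of its well and stood it in the grey pot, where it leans on the rim.
- **Bottle, slip box and cup:** Each now stands in the free half of the tray that holds its own kind. The cup is the smaller of the two red-lidded ones.

**Last checks:** The final wrist picture shows the cup and bottle upright and the slip box flat in their trays, the tube in the pot, and the gripper clear of everything. By that picture the cup's lid is at about (0.579, 0.154), within about 5 mm of where I released it.

**Not measured:** I did not measure the tube's lean. From the pot's size it should be at most about 27°. I judged that everything was upright and on the tray floors from the pictures and the release heights. No check failed; the top and wrist cameras differed by at most about 6 mm (on the bottle), and each grasp still closed on its object.

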